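# Pull down the chip box hatch with the hook pole

## Robot

A 6-joint arm with a two-finger parallel gripper is mounted at the origin on the work surface. World frame = base frame: x ahead of the robot, y to its left, z up, the work surface at z = 0. Lengths are in m, angles in rad, forces in N, time in s.
With the tool pointing down it reaches from about 0.35 to 0.975 m from the base axis. Payload 4.9 kg.
Tool frame: the origin (TCP) lies at the very end of the fingers, on their centre line; the grasp point (between the pads) lies 19 mm behind it (ctrl.grasp_offset is the distance from the TCP to the grasp point, in m); z points along the fingers, y is the line along which they close (so a half turn about z gives the same grasp; the last joint's range is limited). The gripper opens to 85 mm and grips with 20 to 120 N. Pads are 22 mm wide; open, the fingers measure 114 mm over their backs; the gripper's body (76 mm by 85 mm) begins 54 mm behind the grasp point. The pads swing forward as they close: fully open they stand 13 mm farther back than shut.
Start: joints at [-1.296, 0.053, 1.613, -0, 1.476, -0.119], TCP at [0.24, -0.577, 0.231] pointing down, gripper open.
Joint ranges: [-3.01, 3.01], [-1.01, 2.22], [0.06, 2.58], [-1.02, 4.17], [0.09, 2.62], [-3.14, 3.14]. Speed limits (rad/s): [2.57, 2.57, 3.14, 3.14, 3.14, 3.14].

## Interface

Orientations are given as a rotation vector (axis times angle).
In Python, from station import ctrl, optics gives the robot as it stands.
- The arm moves only by the shell command python3 -m handwheel 'ROWS' [OPENING] [FORCE]. ROWS is JSON, a list of rows, each an object of numbers: "tx", "ty", "tz": the shift along the tool's x, y, z in mm; "roll": the turn about the tool's z in rad. A call has 1 to 12 rows; each row shifts and turns the commanded pose from where the row before left it, along the tool's axes as they then stand; what a row does not reach is not made up. A row lasts 1/12 s, in which the tool goes at most 41.7 mm and 7.16 degrees, less where a joint would pass 70% of its speed; a pose out of reach is approached as far as the arm can. A call with a gripper value outside its range is refused whole. OPENING is the finger opening in mm, from 0 to 85.4, set as the call begins (- or left out, the last holds). The fingers move at their own pace and stop on an object; FORCE is the grip in N (left out, the last holds). Time passes only in rows, so rows that do not move let the fingers close. It gives the time, the measured TCP pose, the force, the opening and the grip force at its end, in the units of the state.
- ctrl.get_obs(): the state, without advancing time (a new reading comes with each control period).
- optics.get_image(name): name is "side" or "top" or "wrist"; returns (picture, depth): 400x640x3 uint8, red, green, blue; 400x640 float32, m along the optical axis (not along the pixel's ray), 0 where there is no reading.
- optics.camera_params(name): a dict with "mtx" (3x3 intrinsics, pixels), "extrinsics" (4x4, takes a point from camera to world coordinates); the wrist camera has in their place "tool_from_camera" (4x4, takes a point from camera to tool coordinates, whose origin is the TCP and whose axes are the flange's). Camera axes: x right, y down, z forward; pixel columns grow to the right and rows downward; lengths in m; the calibration is good to about 2 mm. The wrist camera is an equidistant fisheye: a pixel r from the principal point sees the ray r / f radians off the axis. A picture is of the moment at which its call begins: read the wrist's pose just before it. camera_params takes no time and is no camera call.
- ctrl.finish_job(): hands the job in; it is judged then, once.
The state is a dict: "t": time; "q": joint angles; "dq": joint speeds; "effort": joint torques, N m; "tool_pos": TCP position; "tool_rot": TCP orientation; "contact_force": force on the tool from outside, world axes, zero at the start; "wrist_torque": the same for the moment, N m; "opening": finger opening in m; "grip_force": force on a finger pad.
Only numpy, scipy, OpenCV 4.12 (cv2) and the standard library are available. Lean on these libraries where they do the work, as an engineer would, in place of code of your own. Each camera call takes 0.05 s, during which the arm holds its last target. There are 200 camera calls.

## Task

Open the sprung clean-out hatch of the dust-extraction chip box with the hook pole: take the pole from its rest, put its hook through the eye on the hatch and swing the hatch down until you feel its hold-open catch click in, without wrenching it against the stop behind. Then unhook so that the hatch stays open by itself, and lay the pole gently back in its rest as it lay, hook end the same way and pointing down. Touch the chip box and hatch with the pole only, use light force throughout, and leave the other things on the bench alone.

Things in the scene. Friction and masses are not known exactly. Their poses are not given: they have to be found in the camera images.
- extractor: Dust-extraction chip box, fixed: grey sheet-steel box 220 mm wide, 200 mm deep, from 175 to 440 mm above the bench on four legs; ribbed pipe at its back. Origin: centre of its footprint, on the bench. x points level into the box, square to the shut hatch; y along the hinge; z up. The hatch is in the front (-x) face, 100 mm from the origin.
- hatch (a joint): Angle (rad) of the hatch, a steel flap 200 wide, 160 high, 6 mm thick, hinged along its lower edge: 0 = shut (upright), growing as its top swings out (-x of the box) and down. Sprung shut: 2 to 3 N at the eye swings it. Let go before the catch clicks, it snaps shut. Clicked, it stays at an angle between 0.6 and 1.1, different each time. Over 18 N on hatch or eye is too much.
- hinge (a point): Middle of the hinge line, 215 mm above the bench, 106 mm before the box's origin; axes as the hatch's. The hold-open catch, a bevelled spring bolt, is set anywhere on the quadrant beside the hatch: riding up it, the pull at the eye is 5 to 10 N for 0.15 rad, fading to 0 to 3 N in 0.1 rad more as the bolt snaps in: held from there. A dead stop comes 0.08 rad (10 mm at the eye) later.
- eye (a point): Centre of the steel ring (eye) on the hatch: 5 mm wire, hole 27 mm, outside 37 mm across. Hatch shut: ring level (hole upright), centre 31 mm before and 125 mm above the hinge line, 340 mm above the bench; an 8 mm thick shank joins it to the hatch. Axes as the hatch's, swinging with it about y: z along the hole, up when shut; x from ring to hatch.
- pole: Hook pole, loose, about 0.16 kg: wooden batten 280 long, 20 wide (y), 24 mm high (z), then a ferrule and a 7 mm steel rod bent square at its end into a hook. Origin: centre of the batten. x along the pole to the hook, z up as it lies in its rest, hook pointing down (-z). Balance point 35 mm from the origin towards the hook: grip it there across y, from above, between the uprights.
- hook_bend (a point): Bend of the hook: on the pole's axis, 225 mm from the pole's origin along its x. Axes as the pole's.
- hook_tip (a point): End of the hook's tip: 225 mm along the pole's x and 29.5 mm below its axis (-z). The tip is 7 mm round with a rounded end. Axes as the pole's.
- rest: Plywood rest for the pole, fixed: board 260 x 90 x 12 mm with two uprights 20 mm thick, 110 mm either side of its middle. Origin: centre of its underside, on the bench. x along the lying pole to its hook end, z up. Each upright has a notch 32 wide, 16 mm deep, open upwards, floor 45 mm above the bench: the pole's axis lies 57 mm above the bench, its middle over the rest's middle to about 12 mm.
- turned_bowl: Turned wooden bowl 140 mm across and 50 mm high, standing on the bench; leave it. Origin: centre of its underside.
- wax_tin: Steel tin 72 mm across and 55 mm high; leave it. Origin: centre of its underside.
- sanding_block: Cork sanding block 100 x 55 x 33 mm; leave it. Origin: centre of its underside.

How it is judged:
On the way, in this order (a step that is already met when the one before it is completed fails the run):
1. The hook's tip is through the eye, the hatch still nearly shut (x of hook_tip in the frame of eye between -0.016 and 0.016 m and y of hook_tip in the frame of eye between -0.016 and 0.016 m and z of hook_tip in the frame of eye below -0.005 m and value of joint hatch below 0.25 rad), for 0.1 s.
2. The hatch is pulled down with the hook in the eye (value of joint hatch above 0.55 rad and distance between hook_tip and eye below 0.04 m), for 0.1 s.
3. The pole, still in the fingers, is set down into its rest, not dropped (x of pole in the frame of rest between -0.035 and 0.035 m and y of pole in the frame of rest between -0.012 and 0.012 m and z of pole in the frame of rest between 0.05 and 0.063 m and contact force between the fingers and pole above 1 N), for 0.05 s.
At the end, for the whole second after the job is handed in: Hatch standing open by itself on its catch (over 0.55 rad, still); pole at rest in both notches: middle within 35 mm along and 9 mm across of the rest's middle, axis 50 to 64 mm above the bench, within 0.1 rad of the rest's direction, hook at the same end, pointing down within 0.2 rad (value of joint hatch above 0.55 rad and velocity of joint hatch between -0.1 and 0.1 rad/s and x of pole in the frame of rest between -0.035 and 0.035 m and y of pole in the frame of rest between -0.009 and 0.009 m and z of pole in the frame of rest between 0.05 and 0.064 m and x of hook_tip in the frame of rest above 0.15 m and angle between the x axis of pole and the x axis of rest, either way round below 0.1 rad and angle between pole's own z axis and vertical below 0.2 rad and linear speed of pole below 0.02 m/s); the robot touches nothing.
It fails at once if The pole bears on the chip box, hatch or eye with more than 18 N (contact force between pole and extractor above 18 N).
It fails at once if The hand or arm touches the chip box or hatch (contact force between any of the fingers, the arm and extractor above 1 N).
It fails at once if The bowl, the tin or the sanding block is shifted (distance of any of turned_bowl, wax_tin, sanding_block from where it was at the start of the episode above 0.02 m).
It also fails if it takes over 72 s, if anything falls off the work surface, if the arm or the gripper's body presses on something with over 40 N, if the wrist force passes 120 N, or if a joint passes its speed limit or range.

## Working session

There is one attempt and no reset: what is moved stays moved. The work goes in short steps, Python scripts to look and compute and a shell command to move; the robot and the scene stay as the last step left them, time stands still between calls to the robot, and variables do not carry over. Pictures are saved under pics/ and viewed, at most 10 in all, crops included, and the job is handed in when it is done.

```bash
ls; mkdir -p pics; python3 - <<'E'
from station import ctrl, optics
import cv2, numpy as np
o=ctrl.get_obs(); print(o, ctrl.grasp_offset)
for n in ("top","side"):
    im,d=optics.get_image(n); cv2.imwrite(f"pics/{n}0.png",im[:,:,::-1]); np.save(f"pics/{n}0.npy",d)
    print(optics.camera_params(n))
E
```

```text
pics
{'t': 0.0, 'q': array([-1.29598805e+00,  5.33343541e-02,  1.61429223e+00, -7.29420392e-06,
        1.47600840e+00, -1.19022562e-01]), 'dq': array([ 7.60054218e-04,  2.02091046e-05,  3.93558559e-04, -3.19343039e-04,
       -1.58483088e-03, -2.01190394e-03]), 'effort': array([ 1.62803288e-03, -3.93684518e+01, -3.70173132e+01, -7.60825259e-06,
        7.10872919e-03, -9.52325706e-06]), 'tool_pos': array([ 0.23964525, -0.57655416,  0.23007803]), 'tool_rot': array([-3.07888405e+00, -6.14240646e-01,  2.60835948e-04]), 'contact_force': array([ 0.29141779,  0.47804881, -0.53642076]), 'wrist_torque': array([-0.04769334, -0.02898976, -0.01104524]), 'grip_force': 0.0, 'opening': 0.08553301271575918} 0.0187
{'mtx': array([[364.76511776,   0.        , 326.4571249 ],
       [  0.        , 364.76511776, 198.67114043],
       [  0.        ,   0.        ,   1.        ]]), 'extrinsics': array([[-0.00476418, -0.99545208,  0.09514445,  0.48940167],
       [-0.99982105,  0.00648367,  0.01777136, -0.06657472],
       [-0.01830742, -0.09504276, -0.99530483,  1.38012587],
       [ 0.        ,  0.        ,  0.        ,  1.        ]])}
{'mtx': array([[509.6546695 ,   0.        , 327.24641999],
       [  0.        , 509.6546695 , 196.14154251],
       [  0.        ,   0.        ,   1.        ]]), 'extrinsics': array([[ 0.06238626, -0.83490763,  0.54684295, -0.25498635],
       [-0.99792579, -0.04346595,  0.04748495, -0.12608501],
       [-0.0158765 , -0.54867109, -0.83588754,  1.5160627 ],
       [ 0.        ,  0.        ,  0.        ,  1.        ]])}
```

View pics/top0.png

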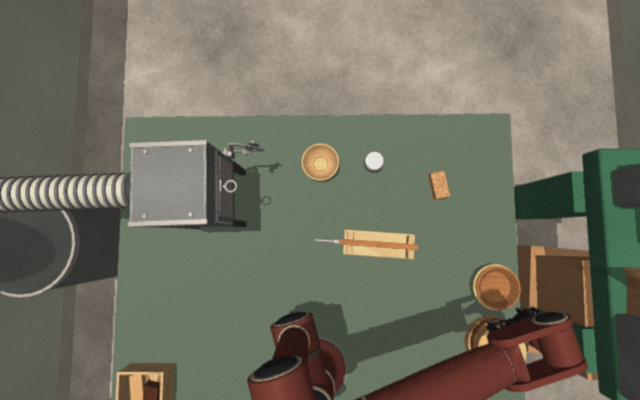

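View pics/side0.png

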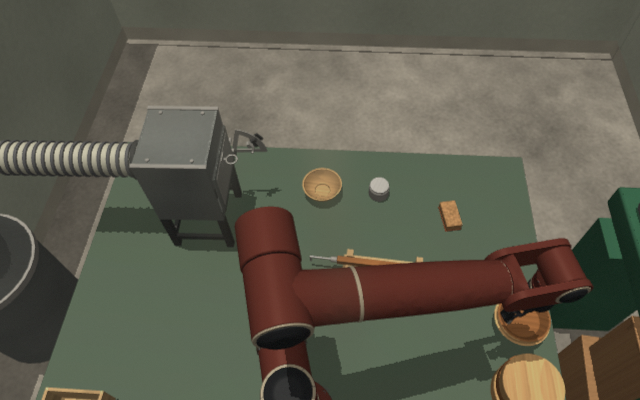

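Top view: the box is at the left (hatch facing image right, i.e. world -y) and the ring is at pixel (230,186). The pole lies in its rest around (380,243) with the hook end to the left, towards the box. In the side view the arm covers part of the pole, and the ring is at (231,159).

```bash
cat > h.py <<'E'
import numpy as np, cv2
from station import ctrl, optics
def cloud(n,d,P=None):
    P=P or optics.camera_params(n); v,u=np.mgrid[:400,:640]; K=P["mtx"]
    c=np.stack([(u-K[0,2])/K[0,0]*d,(v-K[1,2])/K[1,1]*d,d,np.ones_like(d)],-1)
    return (c@P["extrinsics"].T)[...,:3]
def proj(n,p):
    P=optics.camera_params(n);c=np.linalg.inv(P["extrinsics"])@np.append(p,1);q=P["mtx"]@c[:3];return q[:2]/q[2]
def rect(p):
    r=cv2.minAreaRect((p[:,:2]*1000).astype(np.float32)); return r, cv2.boxPoints(r).round(1).tolist()
E
python3 - <<'E'
from h import *
np.set_printoptions(precision=4,suppress=True)
for n in("top","side"):
    d=np.load(f"pics/{n}0.npy"); C=cloud(n,d); ok=d>0
    print(n,"bench z",np.median(C[150:200,280:300] if n=="top" else C[230:240,370:420],axis=(0,1)))
    m=ok&(abs(C[...,2]-.44)<.008)&(C[...,1]>.2)&(C[...,0]>.2)
    print("boxtop",rect(C[m]),np.median(C[m],0),m.sum())
    if n=="top":
        m=np.zeros_like(ok);m[225:265,310:425]=1
        for lo,hi in((.006,.02),(.05,.064),(.064,.08)):
            k=m&ok&(C[...,2]>lo)&(C[...,2]<hi); print(lo,rect(C[k]),k.sum())
        print(C[241,315:430:4,2],C[241,315:430:4,1])
        m=np.zeros_like(ok);m[170:205,215:245]=1
    else:
        m=np.zeros_like(ok);m[145:175,215:245]=1
    k=m&ok&(abs(C[...,2]-.34)<.012); print("ring",C[k].mean(0),C[k].min(0),C[k].max(0),k.sum())
im=cv2.imread("pics/top0.png");a=cv2.resize(im[160:215,195:275],None,fx=8,fy=8,interpolation=3)
im=cv2.imread("pics/side0.png");b=cv2.resize(im[130:185,205:285],None,fx=8,fy=8,interpolation=3)
cv2.imwrite("pics/c1.png",cv2.resize(np.vstack([a,b]),(436,600)))
E
```

```text
top bench z [0.714  0.0981 0.0002]
boxtop (((624.8232421875, 366.0945129394531), (220.74862670898438, 204.59439086914062), 1.545681357383728), [[511.70001220703125, 465.3999938964844], [517.2000122070312, 260.8999938964844], [737.9000244140625, 266.79998779296875], [732.4000244140625, 471.29998779296875]]) [0.6231 0.3642 0.4403] 6387
0.006 (((446.3443603515625, -192.6533966064453), (425.568115234375, 140.89451599121094), 89.69963836669922), [[374.79998779296875, -405.1000061035156], [515.7000122070312, -405.79998779296875], [517.9000244140625, 19.799999237060547], [377.0, 20.5]]) 1122
0.05 (((455.319091796875, -177.6870574951172), (354.6136474609375, 79.34471893310547), 86.04558563232422), [[403.5, -351.79998779296875], [482.70001220703125, -357.29998779296875], [507.1000061035156, -3.5], [428.0, 1.899999976158142]]) 204
0.064 (((452.2684326171875, -217.34120178222656), (296.6728210449219, 77.08564758300781), 86.24523162841797), [[404.1000061035156, -362.79998779296875], [481.0, -367.8999938964844], [500.3999938964844, -71.80000305175781], [423.5, -66.80000305175781]]) 469
[-0.0033  
[... 255 characters left out ...]
442 -0.0586 -0.073  -0.0872 -0.1015 -0.1158
 -0.13   -0.1442 -0.1589 -0.1731 -0.1869 -0.2018 -0.2163 -0.2371 -0.252
 -0.2662 -0.2803 -0.2955 -0.3116 -0.3256 -0.334  -0.3447 -0.3718 -0.3877
 -0.4038 -0.4175]
ring [0.6245 0.2434 0.3412] [0.5749 0.2116 0.328 ] [0.676  0.2575 0.3517] 145
side bench z [ 0.5938 -0.2757 -0.0001]
boxtop (((623.615966796875, 363.72314453125), (229.06021118164062, 205.8205108642578), 2.094939947128296), [[505.3999938964844, 462.3999938964844], [512.9000244140625, 256.70001220703125], [741.7999877929688, 265.1000061035156], [734.2999877929688, 470.79998779296875]]) [0.6151 0.3631 0.4405] 4712
ring [0.6251 0.241  0.3412] [0.566  0.2103 0.3282] [0.6893 0.2565 0.352 ] 129
```

View pics/c1.png

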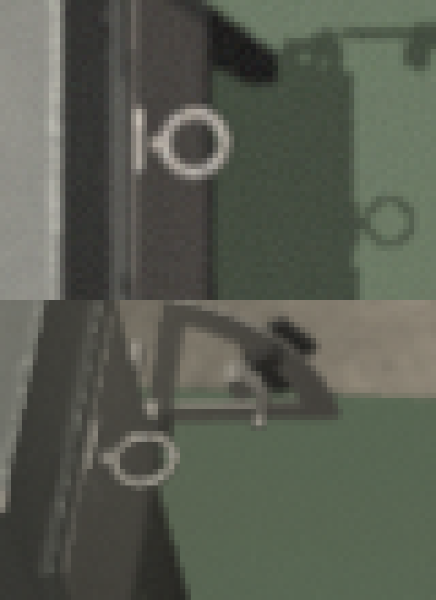

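Both crops show the ring cleanly. Its centre is at about (229.9,185.7) in the top picture and (230.6,158.5) in the side picture.

```bash
cat >> h.py <<'E'
from scipy.spatial.transform import Rotation as R
def plane(n,px,z):
    P=optics.camera_params(n);r=P["extrinsics"][:3,:3]@np.linalg.solve(P["mtx"],[*px,1]);o=P["extrinsics"][:3,3]
    return o+r*(z-o[2])/r[2]
def go(p,yaw=None):
    "shift in mm in tool axes to TCP p (now), and roll needed to put tool x at yaw; shift also after that roll"
    o=ctrl.get_obs();M=R.from_rotvec(o["tool_rot"]).as_matrix();d=(np.array(p)-o["tool_pos"])*1000
    y0=np.arctan2(M[1,0],M[0,0]); roll=0 if yaw is None else -((yaw-y0+np.pi)%(2*np.pi)-np.pi)
    M2=M@R.from_rotvec([0,0,roll]).as_matrix()
    print("roll",roll.__round__(4),"shift now",(M.T@d).round(1),"after roll",(M2.T@d).round(1))
E
python3 - <<'E'
from h import *
print(plane("top",(229.9,185.7),.34),plane("side",(230.6,158.5),.34))
im=cv2.imread("pics/top0.png");h=cv2.cvtColor(im,cv2.COLOR_BGR2HSV)
sub=h[225:265,310:425];a=im[225:265,310:425].astype(int)
# pole batten: browner than rest
b=(a[...,2]-a[...,0]>70);w=(a[...,2]>90)&(a[...,2]>a[...,1]+5)
for nm,m,z in(("batten",b,.069),("wood",w,.03)):
    v,u=np.nonzero(m);pts=np.array([plane("top",(x+310,y+225),z) for x,y in zip(u,v)]);print(nm,len(u),rect(pts))
cv2.imwrite("pics/c2.png",cv2.resize(im[222:268,310:425],None,fx=6.9,fy=6.9,interpolation=3))
go((.455,-.19,.30),1.505)
E
```

```text
[0.6282891  0.23079514 0.34      ] [0.63063929 0.2300392  0.34      ]
batten 1670 (((452.07489013671875, -227.2049560546875), (274.6130065917969, 84.50526428222656), 85.63973236083984), [[399.5, -360.8999938964844], [483.79998779296875, -367.29998779296875], [504.6000061035156, -93.5], [420.3999938964844, -87.0999984741211]])Traceback (most recent call last):
  File "<stdin>", line 8, in <module>
  File "h.py", line 13, in plane
    P=optics.camera_params(n);r=P["extrinsics"][:3,:3]@np.linalg.solve(P["mtx"],[*px,1]);o=P["extrinsics"][:3,3]
ValueError: time passes only in moves, steps and waits
```

```bash
python3 -m handwheel '[{"roll":-0.1234},{"roll":-0.1234},{"roll":-0.1234},{"roll":-0.1234},{"roll":-0.1234},{"roll":-0.1234},{"roll":-0.1234},{"roll":-0.1234},{"roll":-0.1234}]'; python3 -c "
from h import *
go((.455,-.19,.30),1.505)"
```

```text
roll -1.1112 shift now [ 347.2 -274.5  -69.2] after roll [400.  189.4 -69.2]$[0]: bad value
```

```bash
sed -i 's/^import numpy as np, cv2/import numpy as np, cv2, functools/; s/^def cloud/@functools.cache\ndef cp(n): return optics.camera_params(n)\ndef cloud/; s/P=optics.camera_params(n);/P=cp(n);/; s/P or optics.camera_params(n)/P or cp(n)/' h.py
python3 -m handwheel '[{"roll":-0.12},{"roll":-0.12},{"roll":-0.12},{"roll":-0.12},{"roll":-0.12},{"roll":-0.12},{"roll":-0.12},{"roll":-0.12},{"roll":-0.12}]'; python3 -c "
from h import *
go((.455,-.19,.30),1.505)"
```

```text
roll -1.1112 shift now [ 347.2 -274.5  -69.2] after roll [400.  189.4 -69.2]$[0]: bad value
```

```bash
python3 -m handwheel '[{"tx":0,"ty":0,"tz":0,"roll":-0.12}]'; python3 -m handwheel '[{"tx":0,"ty":0,"tz":0,"roll":-0.1}]';python3 -m handwheel '[{"tx":10,"ty":0,"tz":-5}]'
```

```text
t: 0.18
tool_pos: [0.2397, -0.5767, 0.2304]
tool_rot: [-3.036, -0.801, 0.0]
contact_force: [-0.2, -0.3, 0.8]
opening: 0.0855
grip_force: 0.0
t: 0.27
tool_pos: [0.2397, -0.5768, 0.2305]
tool_rot: [-2.991, -0.957, -0.0]
contact_force: [0.0, 0.4, 0.2]
opening: 0.0854
grip_force: 0.0$[0]: bad value
```

```bash
python3 -m handwheel '[{"tx":0,"ty":0,"tz":-8,"roll":-0.12},{"tx":0,"ty":0,"tz":-8,"roll":-0.12},{"tx":0,"ty":0,"tz":-8,"roll":-0.12},{"tx":0,"ty":0,"tz":-8,"roll":-0.12},{"tx":0,"ty":0,"tz":-8,"roll":-0.12},{"tx":0,"ty":0,"tz":-8,"roll":-0.12},{"tx":0,"ty":0,"tz":-8,"roll":-0.12},{"tx":0,"ty":0,"tz":-8,"roll":-0.05}]' | head -3; python3 -c "
from h import *
go((.455,-.19,.30),1.505)"
```

```text
t: 0.93
tool_pos: [0.2397, -0.5768, 0.2949]
tool_rot: [-2.289, -2.15, -0.001]
roll 0.0036 shift now [399.5 190.8  -4.7] after roll [400.2 189.4  -4.7]
```

```bash
python3 -m handwheel '[{"tx":33,"ty":16,"tz":0,"roll":0},{"tx":33,"ty":16,"tz":0,"roll":0},{"tx":33,"ty":16,"tz":0,"roll":0},{"tx":33,"ty":16,"tz":0,"roll":0},{"tx":33,"ty":16,"tz":0,"roll":0},{"tx":33,"ty":16,"tz":0,"roll":0},{"tx":33,"ty":16,"tz":0,"roll":0},{"tx":33,"ty":16,"tz":0,"roll":0},{"tx":33,"ty":16,"tz":0,"roll":0},{"tx":33,"ty":16,"tz":0,"roll":0},{"tx":33,"ty":15,"tz":0,"roll":0},{"tx":33,"ty":15,"tz":0,"roll":0}]' | head -3;  python3 -m handwheel '[{"tx":0,"ty":0,"tz":0,"roll":0},{"tx":0,"ty":0,"tz":0,"roll":0}]'; python3 - <<'E'
from h import *
o=ctrl.get_obs()
im,d=optics.get_image("wrist"); cv2.imwrite("pics/w1.png",im[:,:,::-1]); np.savez("pics/w1.npz",d=d,p=o["tool_pos"],r=o["tool_rot"])
print(cp("wrist"))
t,td=optics.get_image("top"); cv2.imwrite("pics/top1.png",t[:,:,::-1])
E
```

```text
t: 1.93
tool_pos: [0.4562, -0.1929, 0.2949]
tool_rot: [-2.294, -2.145, 0.0]
t: 2.1
tool_pos: [0.4562, -0.1933, 0.2948]
tool_rot: [-2.29, -2.15, 0.001]
contact_force: [0.7, -0.3, 0.5]
opening: 0.0852
grip_force: 0.0
{'mtx': array([[309.70691629,   0.        , 316.83094927],
       [  0.        , 309.70691629, 202.55191933],
       [  0.        ,   0.        ,   1.        ]]), 'tool_from_camera': array([[-3.45331677e-04, -9.62050628e-01, -2.72870793e-01,
         7.00962735e-02],
       [ 9.99999940e-01, -3.40296294e-04, -6.57798244e-05,
        -1.37311517e-03],
       [-2.95733981e-05, -2.72870799e-01,  9.62050688e-01,
        -1.43451186e-01],
       [ 0.00000000e+00,  0.00000000e+00,  0.00000000e+00,
         1.00000000e+00]])}
```

View pics/w1.png

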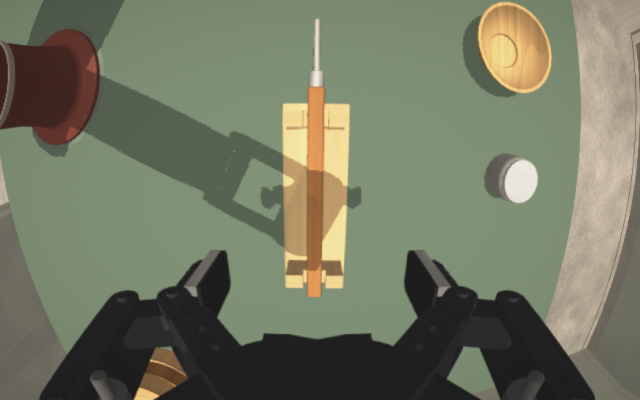

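The wrist picture shows the whole pole. The batten runs from (317,87) to (314.5,297), the hook's end is at (317,20), and the rest board's corners are near (283,104), (350,104), (344,289) and (286,288).

```bash
cat >> h.py <<'E'
def wray(px,p,r):
    P=cp("wrist");K=P["mtx"];a=(np.array(px)-K[:2,2])/K[0,0];t=np.linalg.norm(a)
    c=np.append(a/t*np.sin(t),np.cos(t));T=P["tool_from_camera"];M=R.from_rotvec(r).as_matrix()
    return np.array(p)+M@T[:3,3], M@T[:3,:3]@c
def wplane(px,z,p,r):
    o,d=wray(px,p,r);return o+d*(z-o[2])/d[2]
E
python3 - <<'E'
from h import *
f=np.load("pics/w1.npz");p,r=f["p"],f["r"]
im=cv2.imread("pics/w1.png");h=cv2.cvtColor(im,cv2.COLOR_BGR2HSV)
print(h[150,317],h[130,295],h[250,317],h[250,300])
m=(h[...,1]>195)&(h[...,0]<15);m[:60]=0;m[310:]=0;m[:,:300]=0;m[:,335:]=0
for v in range(80,305,16):
    u=np.nonzero(m[v])[0]
    if len(u): print(v,u.min(),u.max(),wplane(((u.min()+u.max())/2,v),.069,p,r).round(4))
v=np.nonzero(m[:,313:320].any(1))[0];print(v.min(),v.max())
a=wplane((317,87),.069,p,r);b=wplane((314.5,297),.069,p,r);c=wplane((317,20),.0605,p,r)
print(a,b,np.linalg.norm(a-b),c, "mid",(a+b)/2,"yaw",np.arctan2(*(a-b)[[1,0]]))
B=[wplane(q,.012,p,r)for q in((283,104),(350,104),(344,289),(286,288))];B=np.array(B);print(B,B.mean(0),rect(B))
E
```

```text
[ 14 156 225] [ 24  89 242] [ 13 155 158] [ 17 112 184]Traceback (most recent call last):
  File "<stdin>", line 9, in <module>
    return umr_minimum(a, axis, None, out, keepdims, initial, where)
ValueError: zero-size array to reduction operation minimum which has no identity
```

```bash
python3 - <<'E'
from h import *
f=np.load("pics/w1.npz");p,r=f["p"],f["r"]
im=cv2.imread("pics/w1.png");h=cv2.cvtColor(im,cv2.COLOR_BGR2HSV)
m=(h[...,1]>140)&(h[...,0]<16);m[:60]=0;m[310:]=0;m[:,:300]=0;m[:,335:]=0
Q=[]
for v in range(92,296,12):
    u=np.nonzero(m[v])[0]
    if len(u)>8: Q.append([*wplane(((u.min()+u.max())/2,v),.069,p,r)[:2],u.min(),u.max()])
Q=np.array(Q);k=np.polyfit(Q[:,1],Q[:,0],1);print(k,"yaw",np.pi/2-k[0],(Q[:,0]-np.polyval(k,Q[:,1])).round(4),Q[::4])
v=np.nonzero(m[:,313:320].sum(1)>5)[0];print(v.min(),v.max())
a=wplane((317,v.min()),.069,p,r);b=wplane((314.5,v.max()),.069,p,r);c=wplane((317,20),.0605,p,r)
print(a,b,np.linalg.norm(a-b),c, "mid",(a+b)/2,"yaw",np.arctan2(*(a-b)[[1,0]]))
B=[wplane(q,.012,p,r)for q in((283,104),(350,104),(344,289),(286,288))];B=np.array(B);print(B,B.mean(0),rect(B))
E
```

```text
[0.07432894 0.46661157] yaw 1.4964673884989579 [-0.0002 -0.0001  0.0001  0.0002 -0.0002 -0.0001  0.      0.0002  0.0003
 -0.0002 -0.      0.0001  0.0002 -0.0003  0.0005 -0.0007  0.0001] [[ 4.59449980e-01 -9.33547639e-02  3.08000000e+02  3.23000000e+02]
 [ 4.55188827e-01 -1.50549171e-01  3.08000000e+02  3.22000000e+02]
 [ 4.51389752e-01 -2.09127571e-01  3.08000000e+02  3.22000000e+02]
 [ 4.46624854e-01 -2.72098680e-01  3.08000000e+02  3.21000000e+02]
 [ 4.41173111e-01 -3.43564191e-01  3.08000000e+02  3.20000000e+02]]
88 296
[ 0.4615084  -0.08867116  0.069     ] [ 0.44052658 -0.36346833  0.069     ] 0.27559702536897135 [ 0.46708222 -0.00118423  0.0605    ] mid [ 0.45101749 -0.22606974  0.069     ] yaw 1.4945903392739237
[[ 0.41432142 -0.10194637  0.012     ]
 [ 0.50522832 -0.10776231  0.012     ]
 [ 0.48569286 -0.39043543  0.012     ]
 [ 0.39302018 -0.38278344  0.012     ]] [ 0.44956569 -0.24573188  0.012     ] (((449.08135986328125, -245.89361572265625), (283.34735107421875, 92.979736328125), 86.04659271240234), [[392.8999938964844, -384.0], [485.70001220703125, -390.3999938964844], [505.20001220703125, -107.80000305175781], [412.5, -101.4000015258789]])
```

```bash
python3 - <<'E'
from h import *
f=np.load("pics/w1.npz");p,r,d=f["p"],f["r"],f["d"]
def pt(u,v):
    o,q=wray((u,v),p,r);P=cp("wrist");M=R.from_rotvec(r).as_matrix()
    ax=M@P["tool_from_camera"][:3,2];return o+q*d[v,u]/(q@ax)
for u in(294,338):
    for v in list(range(98,136,3))+list(range(256,296,3)): print(u,v,pt(u,v).round(4))
E
```

```text
294 98 [ 0.4292 -0.0943  0.0021]
294 101 [ 0.4288 -0.0984  0.0005]
294 104 [ 0.4294 -0.1033  0.0141]
294 107 [ 0.429  -0.1073  0.0118]
294 110 [ 0.4323 -0.1128  0.0614]
294 113 [ 0.4321 -0.1165  0.0626]
294 116 [ 0.4317 -0.1201  0.0605]
294 119 [ 0.4316 -0.1238  0.0627]
294 122 [ 0.4594 -0.1232  0.4383]
294 125 [ 0.431  -0.1311  0.062 ]
294 128 [ 0.427  -0.1362  0.0129]
294 131 [ 0.4267 -0.1404  0.0118]
294 134 [ 0.4264 -0.1445  0.0124]
294 256 [ 0.4115 -0.3252  0.0139]
294 259 [ 0.4109 -0.331   0.0124]
294 262 [ 0.4119 -0.3298  0.0252]
294 265 [ 0.4122 -0.3313  0.0321]
294 268 [ 0.4129 -0.331   0.0422]
294 271 [ 0.4135 -0.3313  0.0508]
294 274 [ 0.414  -0.3316  0.0591]
294 277 [ 0.4139 -0.335   0.0617]
294 280 [ 0.4134 -0.3399  0.0616]
294 283 [ 0.413  -0.3445  0.0621]
294 286 [ 0.4124 -0.3501  0.061 ]
294 289 [ 4.042e-01 -3.925e-01  3.000e-04]
294 292 [ 0.4037 -0.3981  0.0007]
294 295 [ 4.031e-01 -4.043e-01  3.000e-04]
338 98 [ 0.49   -0.0982  0.0026]
338 101 [ 0.4899 -0.1024  0.0011]
338 104 [ 0.4888 -0.1071  0.0128]
338 107 [ 0.4885 -0.1112  0.0133]
338 110 [ 0.4851 -0.1162  0.0604]
338 113 [ 0.4848 -0.1199  0.0619]
338 116 [ 0.4846 -0.1235  0.061 ]
338 119 [ 0.4844 -0.1272  0.0612]
338 122 [ 0.4841 -0.1308  0.0629]
338 125 [ 0.484  -0.1345  0.061 ]
338 128 [ 0.4869 -0.14    0.0131]
338 131 [ 0.4867 -0.1442  0.0124]
338 134 [ 0.4864 -0.1483  0.0132]
338 256 [ 0.4781 -0.3302  0.0124]
338 259 [ 0.4779 -0.3342  0.0146]
338 262 [ 0.4774 -0.3356  0.0219]
338 265 [ 0.4768 -0.3366  0.0297]
338 268 [ 0.476  -0.3337  0.0445]
338 271 [ 0.4757 -0.3367  0.0482]
338 274 [ 0.4751 -0.3354  0.0593]
338 277 [ 0.4748 -0.3384  0.0624]
338 280 [ 0.4746 -0.3429  0.0631]
338 283 [ 0.4745 -0.3491  0.0609]
338 286 [ 0.4743 -0.3535  0.0619]
338 289 [ 4.765e-01 -3.971e-01  1.000e-04]
338 292 [ 0.4763 -0.4022  0.0014]
338 295 [ 0.4761 -0.4082  0.0013]
```

```bash
python3 -c "
from h import *
go((.4534,-.1776,.038),1.4965)"
```

```text
roll 0.0072 shift now [ 17.4  -3.1 256.9] after roll [ 17.4  -3.2 256.9]
```

```bash
python3 -m handwheel '[{"tx":17.4,"ty":-3.2,"tz":0,"roll":0.007},{"tx":0,"ty":0,"tz":30,"roll":0},{"tx":0,"ty":0,"tz":30,"roll":0},{"tx":0,"ty":0,"tz":30,"roll":0},{"tx":0,"ty":0,"tz":30,"roll":0},{"tx":0,"ty":0,"tz":30,"roll":0},{"tx":0,"ty":0,"tz":30,"roll":0},{"tx":0,"ty":0,"tz":20,"roll":0},{"tx":0,"ty":0,"tz":20,"roll":0},{"tx":0,"ty":0,"tz":0,"roll":0},{"tx":0,"ty":0,"tz":0,"roll":0}]'; python3 - <<'E'
from h import *
go((.4534,-.1776,.038),1.4965)
o=ctrl.get_obs();im,d=optics.get_image("wrist"); cv2.imwrite("pics/w2.png",im[:,:,::-1])
E
```

```text
t: 3.12
tool_pos: [0.4525, -0.1779, 0.0743]
tool_rot: [-2.302, -2.133, 0.002]
contact_force: [-0.2, -0.4, -0.3]
opening: 0.0851
grip_force: 0.0
roll -0.002 shift now [ 0.3  1.  36.3] after roll [ 0.3  1.  36.3]
```

View pics/w2.png

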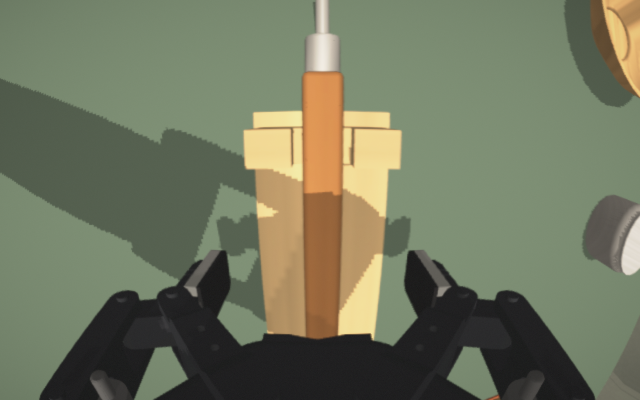

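The fingers straddle the batten (u 303–343, near the fingers' middle at 317) between the uprights. Next I descend and grip.

```bash
python3 -m handwheel '[{"tx":0,"ty":1.5,"tz":12,"roll":0},{"tx":0,"ty":0,"tz":12,"roll":0},{"tx":0,"ty":0,"tz":12,"roll":0},{"tx":0,"ty":0,"tz":0,"roll":0},{"tx":0,"ty":0,"tz":0,"roll":0}]'; python3 -m handwheel '[{"tx":0,"ty":0,"tz":0,"roll":0},{"tx":0,"ty":0,"tz":0,"roll":0},{"tx":0,"ty":0,"tz":0,"roll":0},{"tx":0,"ty":0,"tz":0,"roll":0},{"tx":0,"ty":0,"tz":0,"roll":0},{"tx":0,"ty":0,"tz":0,"roll":0},{"tx":0,"ty":0,"tz":0,"roll":0},{"tx":0,"ty":0,"tz":0,"roll":0}]' 12 80
```

```text
t: 3.58
tool_pos: [0.4544, -0.1767, 0.0379]
tool_rot: [-2.3, -2.136, 0.001]
contact_force: [-0.3, 0.1, 0.4]
opening: 0.0858
grip_force: 0.0
t: 4.25
tool_pos: [0.4558, -0.1776, 0.0399]
tool_rot: [2.301, 2.137, 0.0]
contact_force: [0.1, 0.4, 3.5]
opening: 0.0188
grip_force: 78.9
```

```bash
python3 -m handwheel '[{"tx":0,"ty":0,"tz":0,"roll":0},{"tx":0,"ty":0,"tz":0,"roll":0},{"tx":0,"ty":0,"tz":-5,"roll":0},{"tx":0,"ty":0,"tz":-10,"roll":0},{"tx":0,"ty":0,"tz":-15,"roll":0},{"tx":0,"ty":0,"tz":-25,"roll":0},{"tx":0,"ty":0,"tz":-30,"roll":0},{"tx":0,"ty":0,"tz":-30,"roll":0},{"tx":0,"ty":0,"tz":-30,"roll":0},{"tx":0,"ty":0,"tz":-20,"roll":0},{"tx":0,"ty":0,"tz":0,"roll":0},{"tx":0,"ty":0,"tz":0,"roll":0}]' - 110; python3 -c "
from h import *
go((.634,.02,.3825),1.60)"
```

```text
t: 5.25
tool_pos: [0.4556, -0.1774, 0.2051]
tool_rot: [2.301, 2.136, 0.001]
contact_force: [-0.7, -0.4, -2.6]
opening: 0.0186
grip_force: 107.5
roll -0.1031 shift now [ 209.9  163.6 -177.3] after roll [ 191.9  184.4 -177.3]
```

```bash
python3 -m handwheel '[{"tx":0,"ty":0,"tz":-20,"roll":-0.05},{"tx":0,"ty":0,"tz":-20,"roll":-0.053},{"tx":20,"ty":20,"tz":-20,"roll":0},{"tx":24,"ty":23,"tz":-20,"roll":0},{"tx":24,"ty":23,"tz":-20,"roll":0},{"tx":24,"ty":23,"tz":-20,"roll":0},{"tx":24,"ty":23,"tz":-20,"roll":0},{"tx":24,"ty":23,"tz":-17,"roll":0},{"tx":24,"ty":23,"tz":-10,"roll":0},{"tx":18,"ty":16,"tz":-10,"roll":0},{"tx":10,"ty":10,"tz":0,"roll":0},{"tx":0,"ty":0,"tz":0,"roll":0}]'; python3 -m handwheel '[{"tx":0,"ty":0,"tz":0,"roll":0},{"tx":0,"ty":0,"tz":0,"roll":0},{"tx":0,"ty":0,"tz":0,"roll":0}]'
python3 - <<'E'
from h import *
go((.634,.02,.3825),1.60)
for n in("top","side"):
    im,d=optics.get_image(n);cv2.imwrite(f"pics/{n}2.png",im[:,:,::-1]); np.save(f"pics/{n}2.npy",d)
im=cv2.imread("pics/top2.png");a=cv2.resize(im[160:215,205:305],None,fx=5.4,fy=5.4,interpolation=3)
im=cv2.imread("pics/side2.png");b=cv2.resize(im[120:175,205:305],None,fx=5.4,fy=5.4,interpolation=3)
cv2.imwrite("pics/c3.png",np.vstack([a,b]))
E
```

```text
t: 6.25
tool_pos: [0.6344, 0.0219, 0.3778]
tool_rot: [-2.183, -2.254, 0.004]
contact_force: [0.2, -0.2, -3.0]
opening: 0.0181
grip_force: 108.1
t: 6.5
tool_pos: [0.6328, 0.0189, 0.3798]
tool_rot: [-2.19, -2.251, 0.003]
contact_force: [-0.3, -0.1, -2.3]
opening: 0.0187
grip_force: 108.1
roll -0.0017 shift now [ 1.1  1.2 -2.7] after roll [ 1.1  1.2 -2.7]
```

View pics/c3.png

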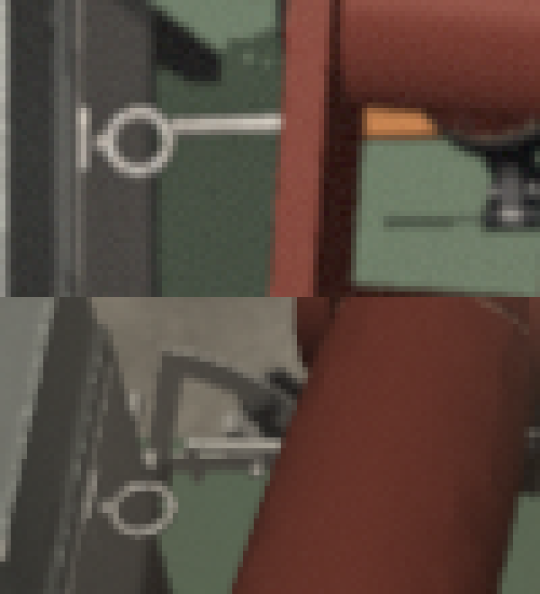

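```bash
python3 - <<'E'
from h import *
# sub-pixel check: rod row profile in top image, bright pixels; full-res values
im=cv2.imread("pics/top2.png").astype(int).sum(2)
print(im[178:190,228:250])
im=cv2.imread("pics/side2.png").astype(int).sum(2)
print(im[140:156,232:256])
for z in(.397,): print("rod",plane("top",(235.6,182.8),z),plane("top",(253,182.4),z),plane("side",(237.6,147),z),plane("side",(250,146.5),z))
print("ring",plane("top",(230.06-.5,185.4),.34),plane("side",(141/5.4+205-.5,(507-297)/5.4+120-.5),.34))
print("model bend",ctrl.get_obs()["tool_pos"]+.175*np.array([np.cos(1.598),np.sin(1.598),0])+[0,0,.0175])
E
```

```text
[[199 214 203 202 174 158 194 224 209 222 218 217 227 224 211 215 219 210
  213 217 218 212]
 [250 310 329 326 298 243 203 222 211 218 216 215 210 207 215 225 208 210
  209 213 218 213]
 [399 490 505 509 490 410 304 224 215 209 215 213 206 215 209 211 210 213
  211 216 213 222]
 [472 465 423 433 457 499 446 330 251 279 297 285 295 300 322 327 331 340
  331 344 360 368]
 [379 317 272 275 312 403 500 462 368 448 482 471 474 490 513 517 521 516
  524 537 538 549]
 [238 215 210 206 195 250 427 538 468 490 504 492 502 506 507 507 501 496
  492 497 495 508]
 [214 208 216 199 184 171 334 506 481 387 359 345 354 356 353 343 327 329
  321 326 327 331]
 [209 220 214 196 178 163 270 447 485 328 229 230 224 226 229 229 230 227
  224 218 205 226]
 [210 218 215 208 179 156 252 408 473 300 207 217 209 217 215 210 209 211
  211 215 203 219]
 [208 211 217 202 180 157 290 449 417 268 208 215 214 220 217 221 217 221
  213 208 211 214]
 [207 213 217 196 185 228 394 507 377 235 210 218 221 219 217 218 213 216
  220 215 215 207]
 [309 246 230 228 269 396 501 470 298 212 211 218 219 212 215 218 206 213
  2
[... 1198 characters left out ...]
208
  213 273 365 287 197 165]
 [189 187 170 156 174 242 240 237 220 200 209 241 248 247 250 250 244 246
  243 300 414 309 238 165]
 [202 185 160 155 187 266 269 264 241 208 232 266 270 269 271 270 271 272
  263 244 268 247 238 162]
 [303 310 305 228 195 269 271 269 261 244 257 271 268 273 271 265 271 270
  272 272 273 257 197 150]
 [337 378 401 351 262 268 270 272 269 267 269 270 268 269 268 272 269 266
  272 270 272 245 153 154]]
rod [0.62855244 0.19901283 0.397     ] [0.62930467 0.1513109  0.397     ] [0.62910343 0.19980873 0.397     ] [0.63262836 0.16510114 0.397     ]
ring [0.62916997 0.23180033 0.34      ] [0.63104485 0.23007458 0.34      ]
model bend [0.62830229 0.19390138 0.39833659]
```

Top crop: the rod's end is at pixel (236,183) and the ring at (230,185). Side crop: the rod's end is at (239,147) and the ring at (230.6,158.4). The bend is 38 mm short of the ring and in line with it to 1 mm.

```bash
python3 -m handwheel '[{"tx":9,"ty":0.5,"tz":0,"roll":0},{"tx":10,"ty":0.5,"tz":0,"roll":0},{"tx":10,"ty":0.5,"tz":0,"roll":0},{"tx":9,"ty":0.5,"tz":0,"roll":0},{"tx":0,"ty":0,"tz":10,"roll":0},{"tx":0,"ty":0,"tz":10,"roll":0},{"tx":0,"ty":0,"tz":0,"roll":0},{"tx":0,"ty":0,"tz":0,"roll":0}]'; python3 -m handwheel '[{"tx":0,"ty":0,"tz":4,"roll":0},{"tx":0,"ty":0,"tz":4,"roll":0},{"tx":0,"ty":0,"tz":0,"roll":0}]'; python3 - <<'E'
from h import *
for n in("top","side"):
    im,d=optics.get_image(n);cv2.imwrite(f"pics/{n}3.png",im[:,:,::-1])
im=cv2.imread("pics/top3.png");a=cv2.resize(im[165:205,205:285],None,fx=7,fy=7,interpolation=3)
im=cv2.imread("pics/side3.png");b=cv2.resize(im[135:175,205:285],None,fx=7,fy=7,interpolation=3)
cv2.imwrite("pics/c4.png",np.vstack([a,b]))
E
```

```text
t: 7.27
tool_pos: [0.634, 0.0579, 0.359]
tool_rot: [-2.187, -2.251, 0.004]
contact_force: [0.2, 0.3, -1.6]
opening: 0.0185
grip_force: 108.1
t: 7.52
tool_pos: [0.6344, 0.0577, 0.3523]
tool_rot: [-2.189, -2.252, 0.001]
contact_force: [-0.7, 0.5, -1.7]
opening: 0.0185
grip_force: 108.1
```

View pics/c4.png

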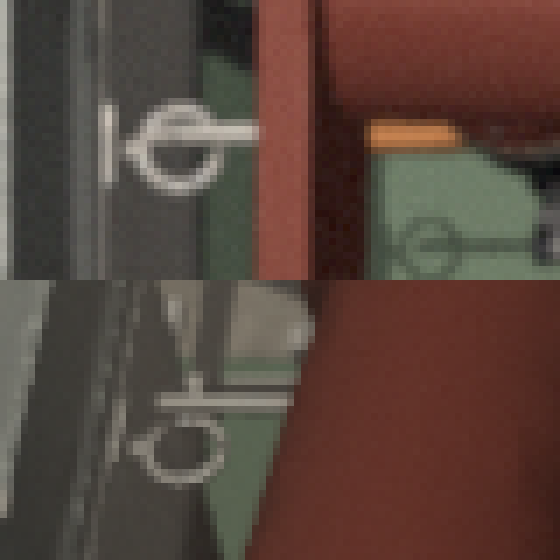

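Now the hook hovers over the ring. Top crop: rod end (160,131), ring centre (179,149). Side crop: rod end (160,401), ring centre (185,449). I'm converting these to metres.

```bash
python3 - <<'E'
from h import *
for z in(.366,.370,.374): print(z,"rod",plane("top",(160/7+205-.5,131/7+165-.5),z),plane("side",(160/7+205-.5,121/7+135-.5),z))
print("ring",plane("top",(179/7+205-.5,149/7+165-.5),.34),plane("side",(185/7+205-.5,169/7+135-.5),.34))
t=cv2.imread("pics/top3.png").astype(int).sum(2);print(t[179:193,220:240])
s=cv2.imread("pics/side3.png").astype(int).sum(2);print(s[148:168,222:240])
E
```

```text
0.366 rod [0.63193285 0.23071086 0.366     ] [0.63467831 0.2355587  0.366     ]
0.37 rod [0.63137067 0.22953828 0.37      ] [0.63158399 0.23430088 0.37      ]
0.374 rod [0.63080849 0.2283657  0.374     ] [0.62848967 0.23304305 0.374     ]
ring [0.62803591 0.23029231 0.34      ] [0.63016839 0.22899269 0.34      ]
[[325 246 207 200 215 204 206 209 259 317 321 322 302 227 211 217 219 223
  214 207]
 [500 326 196 207 207 204 252 333 395 479 504 508 491 402 303 225 211 215
  209 215]
 [564 371 206 206 206 251 389 490 472 457 422 424 447 481 431 293 216 216
  229 231]
 [567 364 200 206 227 354 505 505 417 371 351 360 390 447 489 422 363 374
  380 384]
 [513 338 200 200 270 427 535 507 466 464 481 509 512 530 558 547 548 559
  561 562]
 [489 317 229 279 359 487 509 481 463 429 446 488 487 491 487 491 510 505
  513 507]
 [482 318 305 437 488 496 402 330 328 297 290 322 324 312 315 351 379 349
  322 329]
 [482 333 333 495 525 520 353 221 225 222 214 211 182 178 219 321 342 255
  223 232]
 [487 326 285 375 449 538 381 234 205 211 216 202 177 153 283 419 371 240
  214 207]
 [494 315 215 257 366
[... 1205 characters left out ...]
208 272 284 274 263 268]
 [201 276 373 379 360 204 195 198 200 193 186 168 180 282 330 273 268 269]
 [198 212 235 303 385 209 196 193 198 192 185 162 202 329 406 262 265 266]
 [198 191 196 265 379 308 207 187 194 190 187 228 341 361 340 257 265 269]
 [207 197 195 213 303 380 334 303 286 304 331 372 421 320 256 266 264 268]
 [204 197 196 195 215 298 377 380 361 380 412 383 274 246 269 268 264 264]
 [201 193 191 193 193 194 200 225 274 225 187 168 223 266 266 268 262 264]
 [197 197 193 191 191 194 190 189 190 186 158 151 205 264 267 270 270 266]
 [195 200 191 198 191 194 193 188 194 181 156 138 185 266 265 265 264 266]
 [191 195 194 190 198 194 190 188 186 174 152 128 163 246 262 265 268 267]]
```

```bash
python3 -m handwheel '[{"tx":0,"ty":-1.5,"tz":0,"roll":0},{"tx":0,"ty":0,"tz":4,"roll":0},{"tx":0,"ty":0,"tz":0,"roll":0}]'; python3 -m handwheel '[{"tx":0,"ty":0,"tz":4,"roll":0},{"tx":0,"ty":0,"tz":4,"roll":0},{"tx":0,"ty":0,"tz":0,"roll":0}]';  python3 -m handwheel '[{"tx":0,"ty":0,"tz":3,"roll":0},{"tx":0,"ty":0,"tz":3,"roll":0},{"tx":0,"ty":0,"tz":0,"roll":0},{"tx":0,"ty":0,"tz":0,"roll":0}]'
```

```text
t: 7.87
tool_pos: [0.6329, 0.0579, 0.3488]
tool_rot: [-2.189, -2.253, 0.001]
contact_force: [0.4, 0.3, -3.8]
opening: 0.0182
grip_force: 108.1
t: 8.12
tool_pos: [0.6327, 0.058, 0.3398]
tool_rot: [-2.188, -2.252, 0.002]
contact_force: [0.3, 0.6, -3.1]
opening: 0.018
grip_force: 108.1
t: 8.45
tool_pos: [0.633, 0.058, 0.3349]
tool_rot: [-2.189, -2.253, 0.001]
contact_force: [0.5, -0.1, -2.7]
opening: 0.0182
grip_force: 108.1
```

No contact, and the tip is about 16 mm below the eye centre. Now I take up the slack and start the pull.

```bash
python3 -m handwheel '[{"tx":-4,"ty":0,"tz":2,"roll":0},{"tx":-4,"ty":0,"tz":3,"roll":0},{"tx":-2,"ty":0,"tz":0,"roll":0},{"tx":0,"ty":0,"tz":0,"roll":0}]'; python3 -m handwheel '[{"tx":-6,"ty":0,"tz":2,"roll":0},{"tx":-6,"ty":0,"tz":3,"roll":0},{"tx":0,"ty":0,"tz":0,"roll":0}]';  python3 -m handwheel '[{"tx":-6,"ty":0,"tz":4,"roll":0},{"tx":-6,"ty":0,"tz":4,"roll":0},{"tx":0,"ty":0,"tz":0,"roll":0}]'
```

```text
t: 8.78
tool_pos: [0.6333, 0.0473, 0.3299]
tool_rot: [-2.19, -2.252, 0.001]
contact_force: [0.4, -0.1, -2.4]
opening: 0.0187
grip_force: 108.1
t: 9.03
tool_pos: [0.6336, 0.0352, 0.3247]
tool_rot: [-2.189, -2.252, 0.0]
contact_force: [0.6, 1.2, -0.8]
opening: 0.018
grip_force: 108.1
t: 9.28
tool_pos: [0.6341, 0.0227, 0.317]
tool_rot: [2.19, 2.252, -0.001]
contact_force: [0.1, -0.9, 1.8]
opening: 0.0184
grip_force: 108.6
```

```bash
python3 -m handwheel '[{"tx":-4,"ty":0,"tz":0,"roll":0},{"tx":0,"ty":0,"tz":0,"roll":0},{"tx":0,"ty":0,"tz":0,"roll":0}]'; python3 - <<'E'
from h import *
for n in("top","side"):
    im,d=optics.get_image(n);cv2.imwrite(f"pics/{n}4.png",im[:,:,::-1])
im=cv2.imread("pics/top4.png");a=cv2.resize(im[165:205,205:285],None,fx=7,fy=7,interpolation=3)
im=cv2.imread("pics/side4.png");b=cv2.resize(im[135:175,205:285],None,fx=7,fy=7,interpolation=3)
cv2.imwrite("pics/c5.png",np.vstack([a,b]));print(ctrl.get_obs()["contact_force"])
E
```

```text
t: 9.53
tool_pos: [0.6342, 0.0199, 0.3169]
tool_rot: [-2.189, -2.253, 0.0]
contact_force: [0.1, 0.2, -1.1]
opening: 0.0185
grip_force: 108.1
[0.63797917 1.47197572 0.04032574]
```

View pics/c5.png

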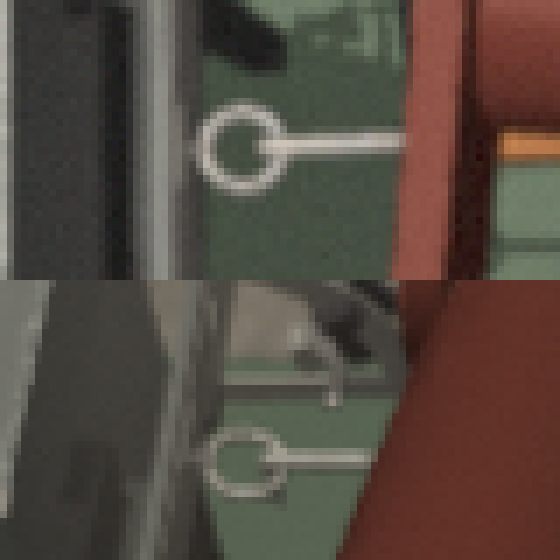

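The hook is in the ring (ring at top crop (242,148), rod end inside it) and the hatch has begun to swing. I carry on along the arc.

```bash
python3 -m handwheel '[{"tx":-5,"ty":0,"tz":4,"roll":0},{"tx":-5,"ty":0,"tz":5,"roll":0},{"tx":0,"ty":0,"tz":0,"roll":0}]'; python3 -m handwheel '[{"tx":-3.5,"ty":0,"tz":4,"roll":0},{"tx":-3.5,"ty":0,"tz":4,"roll":0},{"tx":0,"ty":0,"tz":0,"roll":0}]';  python3 -m handwheel '[{"tx":-4,"ty":0,"tz":4.5,"roll":0},{"tx":0,"ty":0,"tz":0,"roll":0}]'; python3 -m handwheel '[{"tx":-4,"ty":0,"tz":4.5,"roll":0},{"tx":0,"ty":0,"tz":0,"roll":0}]'
```

```text
t: 9.88
tool_pos: [0.6344, 0.0087, 0.3075]
tool_rot: [2.19, 2.252, -0.002]
contact_force: [0.4, -1.0, 1.2]
opening: 0.0181
grip_force: 108.7
t: 10.13
tool_pos: [0.6348, 0.0016, 0.3004]
tool_rot: [2.19, 2.251, -0.001]
contact_force: [-0.7, -3.9, 4.4]
opening: 0.0181
grip_force: 109.0
t: 10.3
tool_pos: [0.635, -0.0023, 0.2962]
tool_rot: [2.189, 2.251, -0.001]
contact_force: [-0.3, -6.1, 5.9]
opening: 0.0183
grip_force: 109.2
t: 10.47
tool_pos: [0.6352, -0.0065, 0.2918]
tool_rot: [2.189, 2.251, -0.001]
contact_force: [-0.2, -6.4, 5.2]
opening: 0.0184
grip_force: 109.2
```

```bash
python3 - <<'E'
from h import *
np.set_printoptions(precision=3,suppress=True)
for n in("top","side"):
    im,d=optics.get_image(n);cv2.imwrite(f"pics/{n}5.png",im[:,:,::-1])
    o=ctrl.get_obs();print(o["t"],o["contact_force"],o["wrist_torque"],o["tool_pos"])
im=cv2.imread("pics/top5.png");a=cv2.resize(im[150:210,205:305],None,fx=8,fy=5*8/8,interpolation=3)
a=cv2.resize(im[165:205,205:305],None,fx=7,fy=7,interpolation=3)
im=cv2.imread("pics/side5.png");b=cv2.resize(im[135:180,205:305],None,fx=7,fy=7,interpolation=3)
cv2.imwrite("pics/c6.png",np.vstack([a,b]))
E
```

```text
10.5167 [-0.98  -4.458  4.686] [0.364 0.122 0.105] [ 0.635 -0.006  0.292]
10.5667 [-1.25  -3.891  5.128] [0.348 0.166 0.101] [ 0.635 -0.006  0.292]
```

View pics/c6.png

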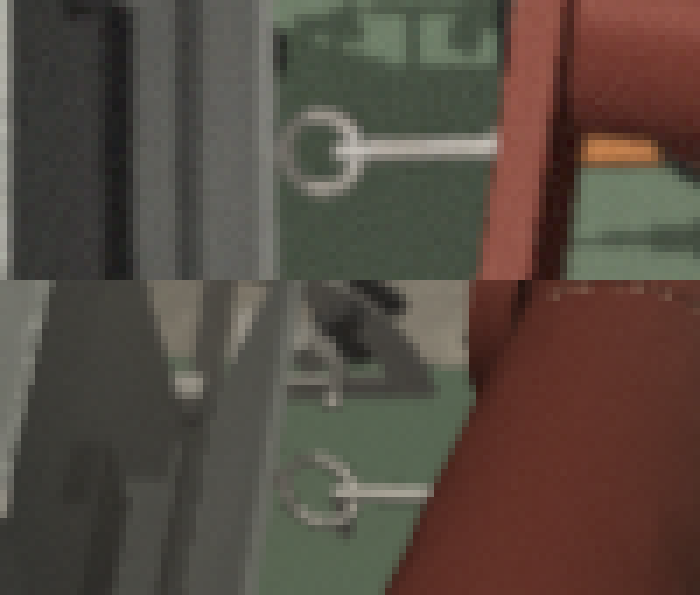

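The rod lies over the ring's outer wire with the hook inside, about 2 mm short of bearing on it. So I am pushing down more than pulling, and I'll pull out more.

```bash
python3 -m handwheel '[{"tx":-3,"ty":0,"tz":0,"roll":0},{"tx":0,"ty":0,"tz":0,"roll":0}]'; python3 -m handwheel '[{"tx":-2,"ty":0,"tz":0,"roll":0},{"tx":0,"ty":0,"tz":0,"roll":0}]';python3 -m handwheel '[{"tx":-2,"ty":0,"tz":0,"roll":0},{"tx":0,"ty":0,"tz":0,"roll":0}]'
```

```text
t: 10.73
tool_pos: [0.635, -0.0084, 0.291]
tool_rot: [2.19, 2.253, -0.0]
contact_force: [1.0, -1.7, 1.9]
opening: 0.0186
grip_force: 108.6
t: 10.9
tool_pos: [0.6348, -0.0099, 0.2904]
tool_rot: [-2.188, -2.253, 0.001]
contact_force: [1.0, -0.6, 0.3]
opening: 0.0182
grip_force: 108.5
t: 11.07
tool_pos: [0.6348, -0.0115, 0.29]
tool_rot: [-2.187, -2.253, 0.001]
contact_force: [0.1, 2.5, -2.2]
opening: 0.0187
grip_force: 108.2
```

```bash
for i in 1; do python3 -m handwheel '[{"tx":-3.5,"ty":0,"tz":4,"roll":0},{"tx":0,"ty":0,"tz":0,"roll":0}]'; python3 -m handwheel '[{"tx":-3.5,"ty":0,"tz":4,"roll":0},{"tx":0,"ty":0,"tz":0,"roll":0}]';python3 -m handwheel '[{"tx":-3.5,"ty":0,"tz":4,"roll":0},{"tx":0,"ty":0,"tz":0,"roll":0}]'; done | grep -E "^t:|pos|contact"
```

```text
t: 11.23
tool_pos: [0.6347, -0.0154, 0.2854]
contact_force: [-0.3, 2.7, -2.2]
t: 11.4
tool_pos: [0.6348, -0.0188, 0.2814]
contact_force: [0.6, 4.3, -3.2]
t: 11.57
tool_pos: [0.6349, -0.0219, 0.2774]
contact_force: [1.1, 6.1, -3.1]
```

```bash
for i in 1; do python3 -m handwheel '[{"tx":-1,"ty":0,"tz":4,"roll":0},{"tx":0,"ty":0,"tz":0,"roll":0}]'; python3 -m handwheel '[{"tx":-2,"ty":0,"tz":4,"roll":0},{"tx":0,"ty":0,"tz":0,"roll":0}]';python3 -m handwheel '[{"tx":-2,"ty":0,"tz":4,"roll":0},{"tx":0,"ty":0,"tz":0,"roll":0}]'; done | grep -E "^t:|pos|contact"
```

```text
t: 11.73
tool_pos: [0.6351, -0.0234, 0.2743]
contact_force: [0.9, 3.4, -2.2]
t: 11.9
tool_pos: [0.6353, -0.0256, 0.2706]
contact_force: [0.1, 3.2, -2.4]
t: 12.07
tool_pos: [0.6354, -0.0278, 0.2666]
contact_force: [-0.2, 3.3, -1.9]
```

```bash
for i in 1; do python3 -m handwheel '[{"tx":-2,"ty":0,"tz":4,"roll":0},{"tx":0,"ty":0,"tz":0,"roll":0}]'; python3 -m handwheel '[{"tx":-1.5,"ty":0,"tz":4,"roll":0},{"tx":0,"ty":0,"tz":0,"roll":0}]';python3 -m handwheel '[{"tx":-1.5,"ty":0,"tz":4,"roll":0},{"tx":0,"ty":0,"tz":0,"roll":0}]'; done | grep -E "^t:|pos|contact"
```

```text
t: 12.23
tool_pos: [0.6355, -0.0297, 0.2626]
contact_force: [0.2, 4.1, -0.2]
t: 12.4
tool_pos: [0.6357, -0.0306, 0.2594]
contact_force: [-1.2, 5.8, 0.8]
t: 12.57
tool_pos: [0.6359, -0.032, 0.2558]
contact_force: [-1.1, 5.5, 1.1]
```

```bash
for i in 1; do python3 -m handwheel '[{"tx":-1,"ty":0,"tz":4,"roll":0},{"tx":0,"ty":0,"tz":0,"roll":0}]'; python3 -m handwheel '[{"tx":-1,"ty":0,"tz":3,"roll":0},{"tx":0,"ty":0,"tz":0,"roll":0}]';python3 -m handwheel '[{"tx":-1,"ty":0,"tz":3,"roll":0},{"tx":0,"ty":0,"tz":0,"roll":0}]'; done | grep -E "^t:|pos|contact"; python3 -c "
from h import *
o=ctrl.get_obs();print(o['wrist_torque'],o['contact_force'])"
```

```text
t: 12.73
tool_pos: [0.6361, -0.0334, 0.2522]
contact_force: [-1.3, 4.5, 3.2]
t: 12.9
tool_pos: [0.6361, -0.0347, 0.2489]
contact_force: [-0.9, 3.6, 3.4]
t: 13.07
tool_pos: [0.636, -0.0359, 0.2455]
contact_force: [-0.8, 2.8, 4.3]
[1.5707904  0.14096488 0.08867063] [-0.7880832   2.81578022  4.3001766 ]
```

```bash
for i in 1; do python3 -m handwheel '[{"tx":-1,"ty":0,"tz":3,"roll":0},{"tx":0,"ty":0,"tz":0,"roll":0}]'; python3 -m handwheel '[{"tx":-1,"ty":0,"tz":3,"roll":0},{"tx":0,"ty":0,"tz":0,"roll":0}]';python3 -m handwheel '[{"tx":-0.6,"ty":0,"tz":3,"roll":0},{"tx":0,"ty":0,"tz":0,"roll":0}]'; done | grep -E "^t:|pos|contact"; python3 -c "
from h import *
o=ctrl.get_obs();print(o['wrist_torque'],o['contact_force'],o['tool_rot'])"
```

```text
t: 13.23
tool_pos: [0.636, -0.0369, 0.2425]
contact_force: [-0.7, 2.9, 4.0]
t: 13.4
tool_pos: [0.6358, -0.0384, 0.2387]
contact_force: [0.3, 0.5, 2.4]
t: 13.57
tool_pos: [0.6357, -0.0392, 0.2353]
contact_force: [0.2, -0.6, 1.0]
[ 0.33817568 -0.01406922 -0.0643096 ] [ 0.15127163 -0.64427911  1.02947391] [ 2.18925141  2.2517205  -0.00353779]
```

Riding over the bolt: the pull has peaked and is fading. Small steps now.

```bash
for i in 1; do python3 -m handwheel '[{"tx":-0.5,"ty":0,"tz":2,"roll":0},{"tx":0,"ty":0,"tz":0,"roll":0}]'; python3 -m handwheel '[{"tx":-0.5,"ty":0,"tz":2,"roll":0},{"tx":0,"ty":0,"tz":0,"roll":0}]'; done | grep -E "^t:|pos|contact"; python3 -c "
from h import *
o=ctrl.get_obs();print(o['wrist_torque'],o['contact_force'],o['tool_rot'])"
```

```text
t: 13.73
tool_pos: [0.6357, -0.0396, 0.2333]
contact_force: [-0.5, -1.7, -0.1]
t: 13.9
tool_pos: [0.6356, -0.0396, 0.2312]
contact_force: [0.6, -1.2, -1.1]
[ 0.07027456 -0.04855617 -0.05429039] [ 0.63962943 -1.22536284 -1.1220146 ] [-2.18920506 -2.25272868  0.00237635]
```

```bash
for i in 1; do python3 -m handwheel '[{"tx":-0.5,"ty":0,"tz":2,"roll":0},{"tx":0,"ty":0,"tz":0,"roll":0}]';python3 -c "
from h import *
o=ctrl.get_obs();print(o['wrist_torque'])"; python3 -m handwheel '[{"tx":-0.5,"ty":0,"tz":1.5,"roll":0},{"tx":0,"ty":0,"tz":0,"roll":0}]'; done | grep -E "^t:|pos|contact|^\["; python3 -c "
from h import *
o=ctrl.get_obs();print(o['wrist_torque'])"
```

```text
t: 14.07
tool_pos: [0.6356, -0.0396, 0.2292]
contact_force: [-0.1, -0.9, 0.0]
[ 0.10212167 -0.01644454 -0.04328607]
t: 14.23
tool_pos: [0.6358, -0.0398, 0.2284]
contact_force: [0.3, 0.3, 0.3]
[0.37323343 0.07709587 0.02345729]
```

```bash
for i in 1; do python3 -m handwheel '[{"tx":-0.5,"ty":0,"tz":1.5,"roll":0},{"tx":0,"ty":0,"tz":0,"roll":0}]';python3 -c "
from h import *
o=ctrl.get_obs();print(o['wrist_torque'])"; python3 -m handwheel '[{"tx":-0.5,"ty":0,"tz":1.5,"roll":0},{"tx":0,"ty":0,"tz":0,"roll":0}]'; done | grep -E "^t:|pos|contact|^\["; python3 -c "
from h import *
o=ctrl.get_obs();print(o['wrist_torque'])"
```

```text
t: 14.4
tool_pos: [0.6359, -0.0402, 0.2271]
contact_force: [0.1, 1.6, -0.4]
[0.5101681  0.05793889 0.0444823 ]
t: 14.57
tool_pos: [0.636, -0.0409, 0.2256]
contact_force: [0.4, 1.4, -0.1]
[ 0.57414382  0.02035894 -0.02864011]
```

```bash
for i in 1; do python3 -m handwheel '[{"tx":0,"ty":0,"tz":-2,"roll":0},{"tx":0,"ty":0,"tz":0,"roll":0}]';python3 -c "
from h import *
o=ctrl.get_obs();print(o['wrist_torque'])"; python3 -m handwheel '[{"tx":0,"ty":0,"tz":-2,"roll":0},{"tx":0,"ty":0,"tz":0,"roll":0}]';python3 -c "
from h import *
o=ctrl.get_obs();print(o['wrist_torque'])";  python3 -m handwheel '[{"tx":0,"ty":0,"tz":-2,"roll":0},{"tx":0,"ty":0,"tz":0,"roll":0},{"tx":0,"ty":0,"tz":0,"roll":0}]'; done | grep -E "^t:|pos|contact|^\["; python3 -c "
from h import *
o=ctrl.get_obs();print(o['wrist_torque'])"
```

```text
t: 14.73
tool_pos: [0.636, -0.0409, 0.2282]
contact_force: [-0.5, 2.0, -0.7]
[0.54820433 0.08527495 0.0797878 ]
t: 14.9
tool_pos: [0.6359, -0.0408, 0.2299]
contact_force: [0.2, 3.0, -1.1]
[0.51114546 0.00206741 0.03434873]
t: 15.15
tool_pos: [0.6357, -0.0408, 0.2311]
contact_force: [2.1, 3.7, -4.1]
[ 0.32310563 -0.09033592 -0.04693142]
```

```bash
for i in 1; do python3 -m handwheel '[{"tx":2,"ty":0,"tz":0,"roll":0},{"tx":0,"ty":0,"tz":0,"roll":0}]';python3 -c "
from h import *
o=ctrl.get_obs();print(o['wrist_torque'])"; python3 -m handwheel '[{"tx":2,"ty":0,"tz":-1,"roll":0},{"tx":0,"ty":0,"tz":0,"roll":0}]';python3 -c "
from h import *
o=ctrl.get_obs();print(o['wrist_torque'])";  python3 -m handwheel '[{"tx":0,"ty":0,"tz":-2,"roll":0},{"tx":0,"ty":0,"tz":0,"roll":0},{"tx":0,"ty":0,"tz":0,"roll":0}]'; done | grep -E "^t:|pos|contact|^\["; python3 -c "
from h import *
o=ctrl.get_obs();print(o['wrist_torque'])"
```

```text
t: 15.32
tool_pos: [0.6359, -0.0396, 0.2319]
contact_force: [0.1, 0.8, -0.9]
[-0.03051717  0.00043104 -0.02610997]
t: 15.48
tool_pos: [0.6361, -0.0373, 0.2334]
contact_force: [0.3, -0.2, -1.5]
[-0.028092    0.01165134 -0.02664122]
t: 15.73
tool_pos: [0.636, -0.0373, 0.2352]
contact_force: [0.1, 0.4, -3.2]
[-0.00405199 -0.0050517  -0.0057522 ]
```

```bash
python3 - <<'E'
from h import *
im,d=optics.get_image("top");C=cloud("top",d);cv2.imwrite("pics/top6.png",im[:,:,::-1])
m=(d>0)&(C[...,0]>.55)&(C[...,0]<.7)&(C[...,1]>.08)&(C[...,1]<.25)&(C[...,2]>.2)&(C[...,2]<.42)
P=C[m];print(len(P))
u=.26-P[:,1]
for lo in np.arange(0,.17,.015):
    k=(u>=lo)&(u<lo+.015)
    if k.sum(): print(lo.round(3),k.sum(),np.percentile(P[k,2],[10,50,90]).round(3))
o=ctrl.get_obs();print(o["t"],o["tool_pos"],o["wrist_torque"],o["contact_force"])
E
```

```text
1759
0.0 64 [0.224 0.227 0.229]
0.015 180 [0.228 0.233 0.237]
0.03 193 [0.238 0.242 0.247]
0.045 192 [0.248 0.252 0.256]
0.06 194 [0.256 0.261 0.265]
0.075 194 [0.266 0.27  0.274]
0.09 208 [0.275 0.28  0.284]
0.105 220 [0.284 0.289 0.294]
0.12 232 [0.293 0.298 0.302]
0.135 64 [0.257 0.3   0.303]
0.15 8 [0.254 0.256 0.258]
0.165 10 [0.254 0.255 0.259]
15.7833 [ 0.63597813 -0.03726429  0.23505039] [ 0.00883316  0.00751561 -0.01041842] [ 0.2143556   0.72293398 -2.09717129]
```

The hatch slope gives about 1.02 rad with the pole carrying no load, so it holds on its catch. Now I unhook straight up through the hole, keeping under the hatch.

```bash
for i in 1; do python3 -m handwheel '[{"tx":0,"ty":0,"tz":-4,"roll":0},{"tx":0,"ty":0,"tz":-4,"roll":0},{"tx":0,"ty":0,"tz":0,"roll":0}]';python3 -c "
from h import *
o=ctrl.get_obs();print(o['wrist_torque'])"; python3 -m handwheel '[{"tx":0,"ty":0,"tz":-4,"roll":0},{"tx":0,"ty":0,"tz":-4,"roll":0},{"tx":0,"ty":0,"tz":0,"roll":0}]';python3 -c "
from h import *
o=ctrl.get_obs();print(o['wrist_torque'])";  python3 -m handwheel '[{"tx":0,"ty":0,"tz":-4,"roll":0},{"tx":0,"ty":0,"tz":-4,"roll":0},{"tx":0,"ty":0,"tz":0,"roll":0}]'; done | grep -E "^t:|pos|contact|^\["; python3 -c "
from h import *
o=ctrl.get_obs();print(o['wrist_torque'])"
```

```text
t: 16.03
tool_pos: [0.6364, -0.0372, 0.2443]
contact_force: [0.4, 0.2, -1.9]
[-0.0312148   0.00882824 -0.0144211 ]
t: 16.28
tool_pos: [0.6364, -0.0372, 0.2522]
contact_force: [0.4, -0.1, -1.4]
[-0.02865722 -0.0618162  -0.01136479]
t: 16.53
tool_pos: [0.6363, -0.0372, 0.2601]
contact_force: [0.5, 0.7, -1.0]
[-0.01734115 -0.01250557  0.00606491]
```

```bash
for i in 1; do python3 -m handwheel '[{"tx":-3,"ty":0,"tz":0,"roll":0},{"tx":-3,"ty":0,"tz":0,"roll":0},{"tx":0,"ty":0,"tz":0,"roll":0}]';python3 -c "
from h import *
o=ctrl.get_obs();print(o['wrist_torque'])"; python3 -m handwheel '[{"tx":-4,"ty":0,"tz":0,"roll":0},{"tx":-4,"ty":0,"tz":0,"roll":0},{"tx":0,"ty":0,"tz":0,"roll":0}]';python3 -c "
from h import *
o=ctrl.get_obs();print(o['wrist_torque'])";  python3 -m handwheel '[{"tx":-6,"ty":0,"tz":0,"roll":0},{"tx":-10,"ty":0,"tz":0,"roll":0},{"tx":0,"ty":0,"tz":0,"roll":0}]'; done | grep -E "^t:|pos|contact|^\["; python3 -c "
from h import *
o=ctrl.get_obs();print(o['wrist_torque'])"
```

```text
t: 16.78
tool_pos: [0.6359, -0.0437, 0.2585]
contact_force: [0.0, 0.1, -2.4]
[-0.01383667 -0.02321152 -0.02022287]
t: 17.03
tool_pos: [0.6362, -0.052, 0.2586]
contact_force: [0.8, 0.0, -2.2]
[-0.00909588  0.02683405  0.01016028]
t: 17.28
tool_pos: [0.6368, -0.0689, 0.2588]
contact_force: [0.5, 0.0, -1.8]
[-0.04119459 -0.01192799 -0.02431731]
```

```bash
python3 -m handwheel '[{"tx":-20,"ty":0,"tz":0,"roll":0.02},{"tx":-25,"ty":0,"tz":0,"roll":0.04},{"tx":-15,"ty":0,"tz":0,"roll":0.04},{"tx":0,"ty":0,"tz":0,"roll":0},{"tx":0,"ty":0,"tz":0,"roll":0}]' | head -2; python3 -c "
from h import *
go((.4556,-.1776,.14),1.497)
im,d=optics.get_image('top');C=cloud('top',d)
m=(d>0)&(C[...,0]>.55)&(C[...,0]<.7)&(C[...,1]>.13)&(C[...,1]<.245)&(C[...,2]>.2)&(C[...,2]<.36)
P=C[m];print(np.arctan(-1/np.polyfit(P[:,1],P[:,2],1)[0]),len(P))"
```

```text
t: 17.7
tool_pos: [0.6369, -0.1278, 0.2587]
roll 0.0011 shift now [ -62.9 -177.2  118.7] after roll [ -63.1 -177.1  118.7]
1.0234143969855285 1544
```

Unhooked, and the hatch stays at 1.02 rad. I now carry the pole back over the rest.

```bash
python3 -m handwheel '[{"tx":-6,"ty":-15,"tz":8,"roll":0},{"tx":-8,"ty":-23,"tz":15,"roll":0},{"tx":-8,"ty":-23,"tz":15,"roll":0},{"tx":-8,"ty":-23,"tz":15,"roll":0},{"tx":-8,"ty":-23,"tz":15,"roll":0},{"tx":-8,"ty":-23,"tz":15,"roll":0},{"tx":-8,"ty":-23,"tz":15,"roll":0},{"tx":-6,"ty":-17,"tz":12,"roll":0},{"tx":-3,"ty":-7,"tz":8,"roll":0},{"tx":0,"ty":0,"tz":0,"roll":0},{"tx":0,"ty":0,"tz":0,"roll":0},{"tx":0,"ty":0,"tz":0,"roll":0}]' | head -4; python3 - <<'E'
from h import *
go((.4556,-.1776,.0385),1.497)
o=ctrl.get_obs();im,d=optics.get_image("wrist"); cv2.imwrite("pics/w3.png",im[:,:,::-1])
t,d=optics.get_image("top");C=cloud("top",d)
h=cv2.cvtColor(im[:,:,::-1].copy(),cv2.COLOR_BGR2HSV);m=(h[...,1]>140)&(h[...,0]<16);m[:,:285]=0;m[:,350:]=0
z=o["tool_pos"][2]+.0187+.012
for v in range(60,330,40):
    u=np.nonzero(m[v])[0]
    if len(u): print(v,u.min(),u.max(),wplane(((u.min()+u.max())/2,v),z,o["tool_pos"],o["tool_rot"]).round(4))
E
```

```text
t: 18.75
tool_pos: [0.4576, -0.1774, 0.1422]
tool_rot: [2.296, 2.141, 0.002]
contact_force: [0.1, 0.7, -1.5]
roll 0.0036 shift now [ -0.3  -2.3 103.7] after roll [ -0.3  -2.3 103.7]
60 331 334 [ 0.4682 -0.0868  0.1729]
100 292 343 [ 0.4618 -0.1012  0.1729]
140 292 342 [ 0.4606 -0.1157  0.1729]
180 292 341 [ 0.4593 -0.1305  0.1729]
220 293 340 [ 0.4582 -0.1462  0.1729]
260 294 340 [ 0.4572 -0.1633  0.1729]
300 296 337 [ 0.4556 -0.1828  0.1729]
```

View pics/w3.png

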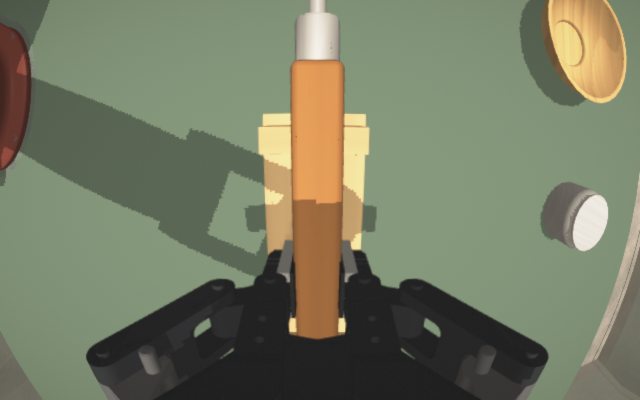

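The pole lies centred over the rest and in line with it: batten u 292–343, both uprights visible either side. Now I lower it gently.

```bash
python3 -m handwheel '[{"tx":-0.3,"ty":-2.3,"tz":0,"roll":0.004},{"tx":0,"ty":0,"tz":20,"roll":0},{"tx":0,"ty":0,"tz":20,"roll":0},{"tx":0,"ty":0,"tz":15,"roll":0},{"tx":0,"ty":0,"tz":15,"roll":0},{"tx":0,"ty":0,"tz":10,"roll":0},{"tx":0,"ty":0,"tz":8,"roll":0},{"tx":0,"ty":0,"tz":6,"roll":0},{"tx":0,"ty":0,"tz":4,"roll":0},{"tx":0,"ty":0,"tz":0,"roll":0},{"tx":0,"ty":0,"tz":0,"roll":0}]' | head -4; python3 -c "
from h import *
go((.4556,-.1776,.0395),1.497);print(ctrl.get_obs()['wrist_torque'])"
```

```text
t: 19.77
tool_pos: [0.4541, -0.1777, 0.0432]
tool_rot: [2.303, 2.136, 0.0]
contact_force: [0.3, 0.0, -1.6]
roll -0.0012 shift now [0.2 1.5 3.7] after roll [0.2 1.5 3.7]
[-0.00552476  0.00218523 -0.00025017]
```

```bash
for i in 1; do python3 -m handwheel '[{"tx":0,"ty":0.8,"tz":1.5,"roll":0},{"tx":0,"ty":0,"tz":1,"roll":0},{"tx":0,"ty":0,"tz":0,"roll":0},{"tx":0,"ty":0,"tz":0,"roll":0}]'; python3 -m handwheel '[{"tx":0,"ty":0,"tz":1,"roll":0},{"tx":0,"ty":0,"tz":0,"roll":0},{"tx":0,"ty":0,"tz":0,"roll":0}]';python3 -m handwheel '[{"tx":0,"ty":0,"tz":0.7,"roll":0},{"tx":0,"ty":0,"tz":0,"roll":0},{"tx":0,"ty":0,"tz":0,"roll":0}]'; done | grep -E "^t:|pos|contact"; python3 -c "
from h import *
print(ctrl.get_obs()['wrist_torque'])"
```

```text
t: 20.1
tool_pos: [0.4547, -0.1776, 0.0405]
contact_force: [0.5, -0.0, -2.5]
t: 20.35
tool_pos: [0.4548, -0.1777, 0.04]
contact_force: [-1.7, 0.5, 3.8]
t: 20.6
tool_pos: [0.4548, -0.1777, 0.0399]
contact_force: [-4.5, 1.7, 9.2]
[ 0.36602594  0.70721412 -0.00353894]
```

```bash
python3 -m handwheel '[{"tx":0,"ty":0.5,"tz":-0.8,"roll":0},{"tx":0,"ty":0,"tz":0,"roll":0},{"tx":0,"ty":0,"tz":0,"roll":0}]' - 30 | grep -E "pos|contact|grip"; python3 -m handwheel '[{"tx":0,"ty":0,"tz":0,"roll":0},{"tx":0,"ty":0,"tz":0,"roll":0},{"tx":0,"ty":0,"tz":0,"roll":0},{"tx":0,"ty":0,"tz":0,"roll":0},{"tx":0,"ty":0,"tz":0,"roll":0},{"tx":0,"ty":0,"tz":0,"roll":0},{"tx":0,"ty":0,"tz":0,"roll":0},{"tx":0,"ty":0,"tz":0,"roll":0}]' 80; python3 -m handwheel '[{"tx":0,"ty":0,"tz":-5,"roll":0},{"tx":0,"ty":0,"tz":-10,"roll":0},{"tx":0,"ty":0,"tz":-20,"roll":0},{"tx":0,"ty":0,"tz":-30,"roll":0},{"tx":-5,"ty":0,"tz":-35,"roll":0},{"tx":-7,"ty":0,"tz":-35,"roll":0},{"tx":-7,"ty":0,"tz":-35,"roll":0},{"tx":0,"ty":0,"tz":-35,"roll":0},{"tx":0,"ty":0,"tz":-35,"roll":0},{"tx":0,"ty":0,"tz":-15,"roll":0},{"tx":0,"ty":0,"tz":0,"roll":0},{"tx":0,"ty":0,"tz":0,"roll":0}]'
python3 - <<'E'
from h import *
o=ctrl.get_obs();im,d=optics.get_image("wrist");p,r=o["tool_pos"],o["tool_rot"]
h=cv2.cvtColor(im[:,:,::-1].copy(),cv2.COLOR_BGR2HSV);m=(h[...,1]>140)&(h[...,0]<16);m[:60]=0;m[310:]=0;m[:,:295]=0;m[:,340:]=0
Q=[]
for v in range(92,296,12):
    u=np.nonzero(m[v])[0]
    if len(u)>8: Q.append(wplane(((u.min()+u.max())/2,v),.069,p,r)[:2])
Q=np.array(Q);k=np.polyfit(Q[:,1],Q[:,0],1);print("x at -.2275",np.polyval(k,-.2275),"yaw",np.pi/2-k[0],"was .4497 1.4965")
v=np.nonzero(m[:,313:320].sum(1)>5)[0]
print([wplane((316,w),.069,p,r).round(4) for w in(v.min(),v.max())],"was -.0887 -.3635")
def z(u,v):
    o_,q=wray((u,v),p,r);ax=R.from_rotvec(r).as_matrix()@cp("wrist")["tool_from_camera"][:3,2];return (o_+q*d[v,u]/(q@ax))[2]
print("batten z",[round(float(z(316,w)),3) for w in range(v.min()+5,v.max()-3,25)])
im,d=optics.get_image('top');C=cloud('top',d)
m=(d>0)&(C[...,0]>.55)&(C[...,0]<.7)&(C[...,1]>.13)&(C[...,1]<.245)&(C[...,2]>.2)&(C[...,2]<.36)
P=C[m];print("hatch",np.arctan(-1/np.polyfit(P[:,1],P[:,2],1)[0]))
E
```

```text
tool_pos: [0.4553, -0.1778, 0.04]
contact_force: [-3.2, 1.5, 5.2]
grip_force: 109.0
t: 21.52
tool_pos: [0.455, -0.1776, 0.0394]
tool_rot: [2.303, 2.137, 0.0]
contact_force: [0.0, 0.1, -0.3]
opening: 0.0802
grip_force: 0.0
t: 22.52
tool_pos: [0.454, -0.1967, 0.2963]
tool_rot: [2.301, 2.134, 0.001]
contact_force: [0.6, -0.6, -0.1]
opening: 0.0798
grip_force: 0.0
x at -.2275 0.4496534262236832 yaw 1.4930648819204937 was .4497 1.4965
[array([ 0.4605, -0.0876,  0.069 ]), array([ 0.4397, -0.3617,  0.069 ])] was -.0887 -.3635
batten z [0.069, 0.069, 0.069, 0.069, 0.068, 0.071, 0.069, 0.07]
hatch 1.026093160757773
```

The pole lies as before and flat, and the hatch is still open. I'm handing the job in.

```bash
python3 -c "
from station import ctrl
print(ctrl.finish_job())"
```

```text
the job is handed in; nothing more can be done
None
```

I handed the job in: the hatch stands open on its catch at about 1.02 rad and the pole is back in its rest, hook end the same way and within about 2 mm of where it lay; the hand-in returned no verdict.

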